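# Touch off a drawer front and set the handle drilling guide on it

## Robot

A 6-joint arm with a two-finger parallel gripper is mounted at the origin on a cart in front of the work surface, level with it; the furniture and walls round the work are solid. World frame = base frame: x ahead of the robot, y to its left, z up, the work surface at z = 0. Lengths are in m, angles in rad, forces in N, time in s.
With the tool pointing down it reaches from about 0.325 to 0.925 m from the base axis. Payload 3.1 kg.
Tool frame: the origin (TCP) lies between the finger pads; the fingertips stand 17 mm ahead of it and the grasp point (between the pads) lies 2 mm behind it (nose_length is the distance from the TCP to the fingertips, in m); z points along the fingers, y is the line along which they close (so a half turn about z gives the same grasp; the last joint's range is limited). The gripper opens to 85 mm and grips with 20 to 120 N. Pads are 22 mm wide; open, the fingers measure 114 mm over their backs; the gripper's body (76 mm by 85 mm) begins 54 mm behind the grasp point. The pads swing forward as they close: fully open they stand 13 mm farther back than shut.
Start: joints at [-1.265, 0.217, 1.613, -0, 1.311, -0.112], TCP at [0.254, -0.571, 0.248] pointing down, gripper open.
Joint ranges: [-2.75, 2.75], [-0.78, 2.1], [0.31, 2.55], [-1.13, 4.27], [0.13, 2.63], [-2.58, 2.58]. Speed limits (rad/s): [2.79, 2.79, 3.14, 3.14, 3.14, 3.14].

## Interface

Orientations are given as a rotation vector (axis times angle).
In Python, from workcell import * gives the robot as it stands. The module is installed in compiled form; this text tells all that it offers. Calls block until the motion is done:
- movep(position, orientation): joint-space move of the TCP to a pose.
- servo_line(position, speed=0.15, rot=None): straight line of the TCP; rot=None keeps the orientation; speed is the mean speed in m/s.
- move_joints(angles): joint-space move.
- ungrasp() and gripper_close(): open the fingers fully, or close them until they stop; the grip force is fixed at half the most.
- wait(seconds).
- inverse_kinematics(position, orientation): joint angles nearest the present ones, or None.
- read_state(): the state.
- snapshot(name): name is "scene" or "top"; returns the picture (400x640x3 uint8, red, green, blue); there is no depth.
- camera_model(name): a dict with "K" (3x3 intrinsics, pixels), "k1" (the pictures are not rectified: a ray, as slopes to the right and down, at radius r is drawn at 1 + k1 r^2 times it, then the intrinsics apply), "rvec" (rotation vector, rad) and "tvec" (3), from world to camera coordinates, as OpenCV has them. Camera axes: x right, y down, z forward; pixel columns grow to the right and rows downward; lengths in m; the calibration is good to about 2 mm. A picture is of the moment at which its call begins. camera_model takes no time and is no camera call.
A pose or a line that the arm cannot do raises PlanningError and nothing moves.
- sign_off(): hands the job in; it is judged then, once.
Trained networks look in the newest picture that a camera, given by its name, has taken for a name from the list of things; names that differ only in an ending like _2 or _b are one class to them, and where a whole thing is asked for, a point or a joint stands for the part that bears it (a point fixed in the world has none). Each returns a list of dicts, best first, with "conf" (0 to 1); they miss things now and then, are a little off and sometimes report something else, mostly with a low value. They report only what shows in the picture. A call takes as long as a camera call. They do not tell look-alikes from the thing itself.
- trace(camera, thing): "region" (400x640 bool, what is visible of it) and "bbox" ([left, top, width, height] in pixels, round what is visible of it).
The state is a dict: "clock": time; "q": joint angles; "joint_velocities": joint speeds; "effort": joint torques, N m; "position": TCP position; "orientation": TCP orientation; "contact_force": force on the tool from outside, world axes, zero at the start; "moment": the same for the moment, N m; "opening": opening from 0.0 (shut) to 1.0 (fully open); "finger_force": force on a finger pad.
Only numpy, scipy, OpenCV 4.12 (cv2) and the standard library are available. Lean on these libraries where they do the work, as an engineer would, in place of code of your own. Each camera call takes 0.05 s, during which the arm holds its last target. There are 200 camera calls.

## Task

Find out exactly where the clamped white drawer front lies by touching its three yellow pads gently with the fingertips: first the near-edge pad by the left end, then the near-edge pad by the right end, then the pad on the left end. Then take the blue drilling guide off its sloping stand and leave it lying flat on the drawer front, its centre 110 mm from the left end and 60 mm from the near long edge, its row of two steel bushes parallel to that edge. Do not disturb the tumbler, the tape roll or the spice jar.

Things in the scene. Friction and masses are not known exactly. Their poses are not given: they have to be found in the camera images.
- drawer_front: White drawer front, immovable: 140 mm along own x (away from the robot; near edge x=-70), 300 mm along own y (to the left; left end y=+150), 18 mm thick on two battens, flat top 40 mm above the worktop. Origin: on the worktop under its centre, z up. Two orange clamps, 57 mm high, at y=-95 and +95, cover x=57 to 97. Guide belongs at x=-10, y=+40 (from the panel's own edges, not the pads).
- pad_near_left: Yellow touch pad, 30 mm wide, 20 mm high, 3 mm thick, rigid, on the near long edge of the drawer front, 95 mm to the left of its middle. Origin: centre of its outer face, 30 mm above the worktop, so 3 mm outside the panel's edge. Its +x axis points into the edge (the direction in which to touch), y is along the edge.
- pad_near_right: The same kind of yellow pad on the near long edge, 95 mm to the right of the middle of the drawer front; origin and axes as for the other near pad.
- pad_left_end: The same kind of yellow pad at the middle of the left end (short edge) of the drawer front; origin at the centre of its outer face; its +x axis points into the edge, that is to the right along the panel.
- guide: Loose blue drilling guide, 0.15-0.31 kg: plate 50 (own x) x 104 (own y) x 10 mm; two steel bushes at y=+-32 mm, 18 mm wide, 3 proud; central black grip block 30 x 30 mm from 10 to 50 mm above the underside. Origin: centre of underside; z: plate normal, towards the block. Starts on the stand, tilted 30 degrees with y level, z leaning to the stand's front: grip along its -z.
- stand: Fixed plywood stand, 110 x 124 mm on the worktop. Its top board slopes at 30 degrees, low side at its front (own -x, roughly toward the robot), 90 mm long along the slope, highest edge 83 mm above the worktop; a lip along the low side, 8 mm above the board, keeps the guide from sliding off. Origin: on the worktop under its middle.
- tumbler: Bystander: upturned clear-white tumbler, 79 mm wide, 90 mm high; origin at the centre of its underside.
- tape_roll: Bystander: roll of brown tape lying flat, 96 mm wide, 48 mm high; origin at the centre of its underside.
- spice_jar: Bystander: glass spice jar with a green lid, 46 mm wide, 106 mm high; origin at the centre of its underside.
Not all that is in view belongs to the job. What is meant by the guide is not pink, and is the larger of those in its own colour.

How it is judged:
On the way, in this order (a step that is already met when the one before it is completed fails the run):
1. the fingers touch the near-edge pad by the left end (contact force between the fingers and pad_near_left above 0.5 N).
2. the fingers touch the near-edge pad by the right end (contact force between the fingers and pad_near_right above 0.5 N).
3. the fingers touch the pad on the left end (contact force between the fingers and pad_left_end above 0.5 N).
At the end, for the whole second after the job is handed in: Pads touched in order; the guide lies at rest, flat (0.05 rad) on the drawer front, its centre within 5 mm (each way) of 60 mm from the near edge and 110 mm from the left end, its row of bushes parallel to the near edge within 0.06 rad (either way round) (x of guide in the frame of drawer_front between -0.015 and -0.005 m and y of guide in the frame of drawer_front between 0.035 and 0.045 m and z of guide in the frame of drawer_front between 0.037 and 0.043 m and angle between guide's own z axis and vertical below 0.05 rad and angle between the y axis of guide and the y axis of drawer_front, either way round below 0.06 rad and linear speed of guide below 0.01 m/s and contact force between guide and drawer_front above 0.5 N).
It fails at once if a pad is struck with more than 40 N (contact force between any of the arm, the fingers and pad_near_left above 40 N or contact force between any of the arm, the fingers and pad_near_right above 40 N or contact force between any of the arm, the fingers and pad_left_end above 40 N).
It fails at once if the upturned clear-white tumbler is moved by more than 30 mm (distance of tumbler from where it was at the start of the episode above 0.03 m).
It fails at once if the roll of brown tape is moved by more than 30 mm (distance of tape_roll from where it was at the start of the episode above 0.03 m).
It fails at once if the spice jar with the green lid is moved by more than 30 mm (distance of spice_jar from where it was at the start of the episode above 0.03 m).
It also fails if it takes over 72 s, if anything falls off the work surface, if the arm or the gripper's body presses on something with over 40 N, if the wrist force passes 120 N, or if a joint passes its speed limit or range.

## Working session

There is one attempt and no reset: what is moved stays moved. The work goes in short steps, each a Python script; the robot and the scene stay as the last script left them, time stands still between calls to the robot, and variables do not carry over. Pictures are saved under pics/ and viewed, at most 10 in all, crops included, and the job is handed in when it is done.

```bash
mkdir -p pics; python3 - <<'E'
from workcell import *
import cv2,numpy as np
for n in("scene","top"):
    im=snapshot(n); cv2.imwrite(f"pics/{n}0.png",im[:,:,::-1]); c=camera_model(n)
    R=cv2.Rodrigues(np.array(c["rvec"]))[0]; print(n,c, "campos",-R.T@np.array(c["tvec"]))
    for t in["drawer_front","pad_near_left","pad_left_end","guide","stand","tumbler","tape_roll","spice_jar"]:
        print(t,[(round(d["conf"],2),d["bbox"],int(d["region"].sum())) for d in trace(n,t)])
s=read_state();print(s)
E
```

```text
scene {'K': array([[385.04953606,   0.        , 321.59624829],
       [  0.        , 385.04953606, 199.08288267],
       [  0.        ,   0.        ,   1.        ]]), 'k1': -0.07007602215710564, 'rvec': array([ 1.28433256, -2.19769783,  0.98564214]), 'tvec': array([0.25134317, 0.40625091, 1.20105176])} campos [-0.4183709   0.52926929  1.10253268]
drawer_front [(0.9, [266.9, 200.0, 80.4, 54.1], 2473)]
pad_near_left [(0.42, [297.8, 245.8, 4.6, 6.0], 29), (0.38, [401.2, 187.4, 15.8, 14.1], 217)]
pad_left_end []
guide [(0.75, [426.5, 175.3, 20.9, 16.0], 219), (0.58, [403.5, 189.2, 12.7, 9.7], 163), (0.17, [396.9, 182.4, 20.7, 34.0], 290)]
stand [(0.74, [394.9, 183.6, 21.9, 32.1], 338)]
tumbler [(0.64, [220.5, 249.1, 16.7, 30.1], 396), (0.6, [299.0, 170.4, 16.8, 23.0], 391)]
tape_roll [(0.9, [204.8, 236.7, 21.7, 29.9], 427), (0.43, [266.5, 198.5, 75.8, 59.0], 2312)]
spice_jar [(0.67, [223.1, 251.6, 15.4, 27.1], 370)]
top {'K': array([[397.95650172,   0.        , 315.82176184],
       [  0.        , 397.95650172, 199.9008808 ],
       [  0.        ,   0.        ,   1.        ]]), 'k1': -0.
[... 509 characters left out ...]
ice_jar []
{'clock': 0.9, 'q': array([-1.26517183e+00,  2.16872458e-01,  1.61336708e+00, -7.19169618e-06,
        1.31131674e+00, -1.12238255e-01]), 'joint_velocities': array([ 0.00047348, -0.00093174, -0.00087044, -0.00060865,  0.00062543,
        0.00032816]), 'effort': array([ 9.55148535e-04, -3.96874130e+01, -3.04262996e+01, -3.70810915e-05,
        4.58649829e-04, -7.66635395e-06]), 'position': array([ 0.25363382, -0.57124837,  0.24833458]), 'orientation': array([ 3.07323615e+00,  6.51607476e-01, -5.35151362e-06]), 'contact_force': array([-0.76311849,  0.04481763, -0.30237054]), 'moment': array([-0.02018607, -0.00796005, -0.03270338]), 'finger_force': 0.0, 'opening': 1.0024615793921179}
```

```bash
python3 - <<'E'
import cv2,numpy as np
a=cv2.imread("pics/scene0.png")[140:300,190:470]
b=cv2.imread("pics/top0.png")[130:290,190:470]
r=lambda x:cv2.resize(x,(784,448),interpolation=cv2.INTER_CUBIC)
cv2.imwrite("pics/cs.png",r(a));cv2.imwrite("pics/ct.png",r(b))
E
```

```text
(no output)
```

View pics/cs.png

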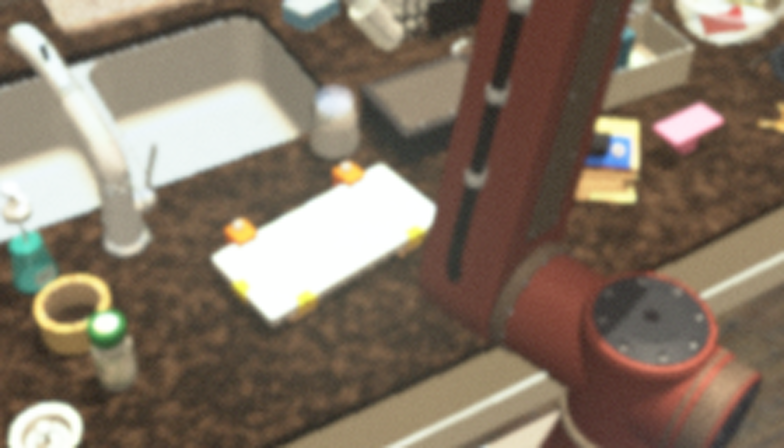

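View pics/ct.png

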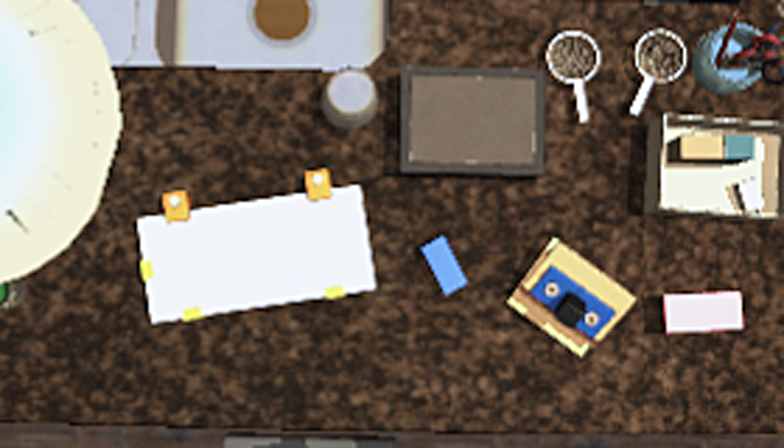

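The top view shows the white drawer front at px (281,220), with its pads at (259,242), (309,234) and (242,226). There are three candidates for the guide:
- **Blue on the stand (394,239):** it has the grip block and two bushes.
- **Small blue block (348,225):** it is the same colour but smaller and plain.
- **Pink one (441,241):** it is excluded by colour.

The one on the stand fits, and the enlarged crop confirms it.

```bash
cat >h.py <<'E'
from workcell import *
import cv2,numpy as np
def ray(cam,uv):
    c=camera_model(cam);K=c["K"];R=cv2.Rodrigues(np.array(c["rvec"]))[0]
    D=np.array([c["k1"],0,0,0,0.])
    p=cv2.undistortPoints(np.array(uv,float).reshape(-1,1,2),K,D).reshape(-1,2)
    d=np.c_[p,np.ones(len(p))]@R
    return -R.T@np.array(c["tvec"]),d
def atz(cam,uv,z):
    o,d=ray(cam,uv); return o+d*((z-o[2])/d[:,2])[:,None]
def proj(cam,P):
    c=camera_model(cam)
    return cv2.projectPoints(np.array(P,float),np.array(c["rvec"]),np.array(c["tvec"]),c["K"],np.array([c["k1"],0,0,0,0.]))[0].reshape(-1,2)
def tri(uv1,uv2,a="top",b="scene"):
    o1,d1=ray(a,[uv1]);o2,d2=ray(b,[uv2]);d1=d1[0];d2=d2[0]
    s=np.linalg.lstsq(np.c_[d1,-d2],o2-o1,rcond=None)[0]
    p=o1+s[0]*d1;q=o2+s[1]*d2
    return (p+q)/2,np.linalg.norm(p-q)
E
cat >m.py <<'E'
from h import *
from scipy.optimize import least_squares
cs=lambda x,y:(190+x/2.8-.5+.18,140+y/2.8-.5+.18)
for n,p,z in [("tape",(72,295),.048),("jarlid",(107,325),.106),("tumblertop",(335,98),.09),("tap",(125,243),0),("teal",(30,285),0)]:
    print(n,atz("scene",[cs(*p)],z)[0].round(3))
# panel: fit of outline in each camera, white mask
for n in("top","scene"):
    im=cv2.imread(f"pics/{n}0.png");x,y,w,h=(225,175,110,80) if n=="top" else (255,190,100,75)
    im=cv2.resize(im,None,fx=8,fy=8,interpolation=cv2.INTER_CUBIC)
    g=im.min(2); m=np.zeros_like(g);m[y*8:(y+h)*8,x*8:(x+w)*8]=255
    t=150; m&=((g>t)*255).astype(np.uint8)
    c=max(cv2.findContours(m,0,2)[0],key=cv2.contourArea)[:,0]
    hp=(c+.5)/8-.5
    P=atz(n,hp,.04)[:,:2].astype(np.float32)
    r=cv2.minAreaRect(P);print(n,r,cv2.boxPoints(r).round(4).tolist())
    hsv=cv2.cvtColor(cv2.imread(f"pics/{n}0.png"),cv2.COLOR_BGR2HSV)
    ye=cv2.inRange(hsv,(22,110,120),(36,255,255));ye[:y]=0;ye[y+h:]=0;ye[:,:x]=0;ye[:,x+w:]=0
    k,_,st,ce=cv2.connectedComponentsWithStats(ye)
    for i in range(1,k):
        if st[i,4]>3:print(" yellow",st[i,4],ce[i].round(1),atz(n,[ce[i]],.036)[0].round(4))
a=atz("top",[(394,239)],.06);print("guide~",a)
E
python3 m.py
```

```text
tape [0.577 0.407 0.048]
jarlid [0.456 0.392 0.106]
tumblertop [ 0.727 -0.062  0.09 ]
tap [0.681 0.304 0.   ]
teal [0.669 0.446 0.   ]
top ((0.5148707032203674, 0.0589754655957222), (0.14301010966300964, 0.3026370108127594), 10.134339332580566) [[0.4178999960422516, 0.19539999961853027], [0.47110000252723694, -0.10260000079870224], [0.6118999719619751, -0.07739999890327454], [0.5586000084877014, 0.22050000727176666]]
 yellow 39 [303.7 197.1] [ 0.6031 -0.0224  0.036 ]
 yellow 32 [253.3 205.1] [0.5683 0.1648 0.036 ]
 yellow 22 [241.5 226.1] [0.489  0.2057 0.036 ]
 yellow 20 [308.8 234.4] [ 0.4643 -0.0454  0.036 ]
 yellow 23 [258.3 242.2] [0.4312 0.141  0.036 ]
scene ((0.5158110857009888, 0.05900992453098297), (0.15312711894512177, 0.30907177925109863), 10.024645805358887) [[0.41350001096725464, 0.19789999723434448], [0.4672999978065491, -0.10649999976158142], [0.6180999875068665, -0.07980000227689743], [0.564300000667572, 0.22450000047683716]]
 yellow 20 [315.6 201.8] [ 0.6161 -0.0308  0.036 ]
 yellow 25 [276.9 222.9] [0.5825 0.1594 0.036 ]
 yellow 19 [338.2 223.5] [ 0.4634 -0.047   0.036 ]
 yellow 23 [275.3 243.1] [0.4899 0.2083 0.036 ]
 yellow 21 [299.  246.8] [0.4311 0.1398 0.036 ]
guide~ [[ 0.45518119 -0.35765005  0.06      ]]
```

```bash
cat >>h.py <<'E'
from scipy.spatial.transform import Rotation as Ro
def down(a):
    c,s=np.cos(a),np.sin(a); return Ro.from_matrix(np.array([[c,s,0],[s,-c,0],[0,0,-1.]])).as_rotvec()
C=np.array([.515,.059]);TH=np.radians(10.1)
def W(x,y,z): 
    c,s=np.cos(TH),np.sin(TH); return np.array([C[0]+c*x-s*y,C[1]+s*x+c*y,z])
def touch(start,d,dist=.02,step=.0007,thr=3.):
    d=np.array([*d,0.]);f0=np.mean([read_state()["contact_force"] for _ in range(3)],0)
    k=0
    while k*step<dist:
        k+=1; servo_line(start+d*k*step,speed=.02)
        s=read_state();f=-(s["contact_force"]-f0)@d
        if f>thr: break
    p=s["position"]; print("touch",f>thr,"k",k,"F",round(f,2),"pos",p.round(5),"clock",round(s["clock"],2))
    servo_line(start,speed=.08); return p
E
python3 - <<'E'
from h import *
ux=W(1,0,0)[:2]-C
gripper_close()
a=TH
pre=W(-.073-.012-.007,.095,.042)
movep(pre+[0,0,.12],down(a)); print(read_state()["clock"],read_state()["q"])
servo_line(pre,speed=.15); print(read_state()["clock"],read_state()["position"],pre)
p=touch(pre,ux)
np.save("t1.npy",p); print("panel-frame",(p[:2]-C)@ux)
E
```

```text
4.25 [ 1.58229056e-01 -1.14851945e-01  2.13203636e+00 -2.19142231e-04
  1.12380423e+00  1.55367697e+00]
5.2 [0.40863391 0.13644474 0.04265103] [0.40776587 0.13639406 0.042     ]
touch True k 15 F 3.15 pos [0.41729 0.13811 0.04181] clock 8.95
panel-frame -0.08232749317162665
```

```bash
python3 - <<'E'
from h import *
ux=W(1,0,0)[:2]-C; uy=W(0,1,0)[:2]-C
pre=W(-.073-.012-.006,-.095,.042)
q=read_state()["position"]
servo_line(W(-.105,-.095,.042),speed=.2)
servo_line(pre,speed=.1)
p2=touch(pre,ux); print("panel-frame",(p2[:2]-C)@ux)
servo_line(W(-.105,-.095,.12),speed=.25)
pre=W(0,.153+.012+.006,.042)
movep(pre+np.array([*(uy*.01),.09]),down(TH+np.pi/2)); servo_line(pre,speed=.15)
p3=touch(pre,-uy); print("panel-frame",(p3[:2]-C)@uy)
pre=W(0,.153+.015+.006,.042)
servo_line(pre+np.array([*(uy*.02),0]),speed=.15)
movep(pre,down(TH))
p4=touch(pre,-uy); print("panel-frame",(p4[:2]-C)@uy)
np.save("t.npy",[np.load("t1.npy"),p2,p3,p4])
servo_line(W(0,.19,.15),speed=.25)
for n in("scene","top"): cv2.imwrite(f"pics/{n}1.png",snapshot(n)[:,:,::-1])
print(trace("scene","guide")[0]["bbox"],read_state()["clock"])
E
```

```text
touch True k 14 F 5.18 pos [ 0.4506  -0.04885  0.04179] clock 14.12
panel-frame -0.08231408188720167
touch True k 13 F 4.1 pos [0.48647 0.21923 0.04204] clock 20.0
panel-frame 0.16274803297528226
touch True k 14 F 5.14 pos [0.48603 0.22172 0.04204] clock 25.43
panel-frame 0.1652840476768351
[203.3, 238.3, 25.8, 30.6] 26.4417
```

```bash
python3 - <<'E'
import cv2,numpy as np
a=cv2.imread("pics/scene1.png")[170:220,380:450]
b=cv2.imread("pics/top1.png")[205:265,360:430]
r=lambda x:cv2.resize(x,None,fx=8,fy=8,interpolation=cv2.INTER_CUBIC)
cv2.imwrite("pics/g.png",np.vstack([r(a),r(b)])[:, :]) if 0 else None
A,B=r(a),r(b);A=cv2.copyMakeBorder(A,0,80,0,0,cv2.BORDER_CONSTANT)
cv2.imwrite("pics/g.png",cv2.resize(np.hstack([A,B]),(784,336)))
E
```

```text
(no output)
```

View pics/g.png

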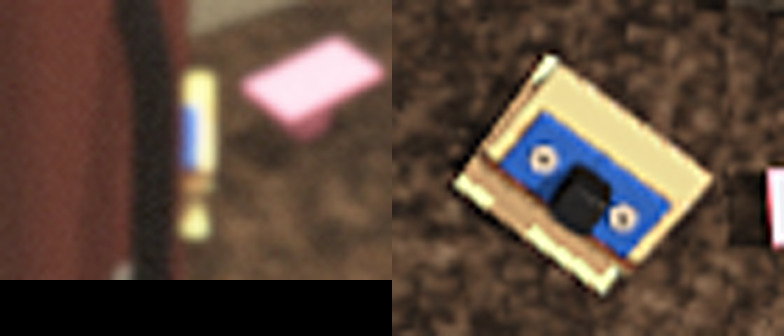

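The scene view of the guide is blocked by the arm. The top view shows its bushes at (387.0,233.2) and (401.1,243.8). I'll swing the arm clear and open the gripper.

```bash
python3 - <<'E'
from h import *
servo_line(W(-.05,.17,.26),speed=.3)
move_joints([-1.6,0.1,1.613,0,1.42,-.1]); ungrasp()
ims={}
for n in("scene","top"): ims[n]=snapshot(n); cv2.imwrite(f"pics/{n}2.png",ims[n][:,:,::-1])
print(read_state()["clock"],read_state()["position"],[d["bbox"] for d in trace("scene","guide")])
r=lambda x:cv2.resize(x,None,fx=8,fy=8,interpolation=cv2.INTER_CUBIC)
A=r(ims["scene"][170:220,380:430]);B=r(ims["top"][215:265,370:420])
cv2.imwrite("pics/g2.png",np.hstack([A,B])[:,:,::-1])
E
```

```text
31.025 [ 0.05267054 -0.59301617  0.31930948] [[428.1, 177.0, 21.8, 17.5]]
```

View pics/g2.png

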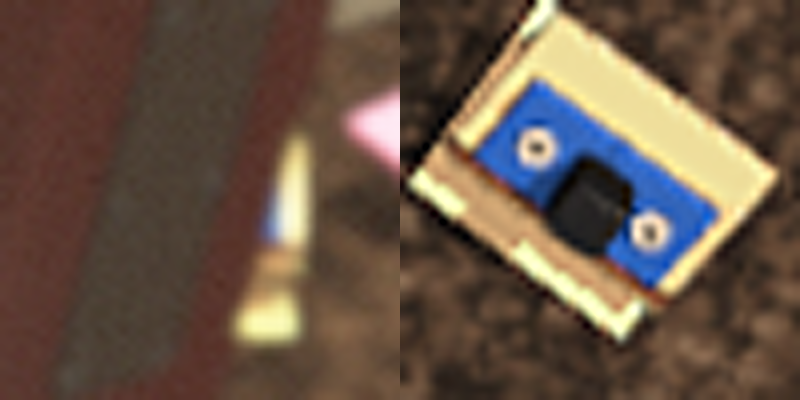

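```bash
python3 - <<'E'
import cv2,numpy as np
a=cv2.imread("pics/scene0.png")[175:220,390:430]
cv2.imwrite("pics/g3.png",cv2.resize(a,None,fx=12,fy=12,interpolation=cv2.INTER_CUBIC))
E
```

```text
(no output)
```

View pics/g3.png

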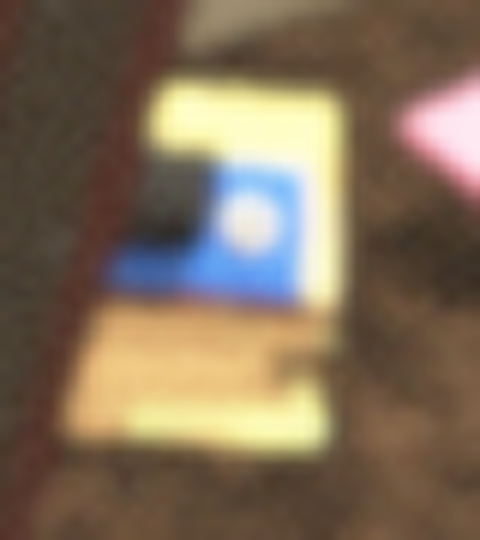

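```bash
cat >gf.py <<'E'
from h import *
from scipy.optimize import least_squares
t=lambda x,y:(370+(x-400+.5)/8-.5,215+(y+.5)/8-.5)
s=lambda x,y:(390+(x+.5)/12-.5,175+(y+.5)/12-.5)
obs=[("top",(0,.032,.013),t(537,147)),("top",(0,-.032,.013),t(650,232)),("top",(.025,.052,.01),t(535,80)),("top",(.025,-.052,.01),t(720,215)),
("top",(-.025,-.052,.01),t(655,291)),
("scene",(0,-.032,.013),s(250,220)),("scene",(.025,-.052,.01),s(303,168)),("scene",(-.025,-.052,.01),s(303,300))]
def Rg(yaw,tilt): return (Ro.from_euler("z",yaw)*Ro.from_euler("y",-tilt)).as_matrix()
def res(p,tl=None):
    R=Rg(p[3],np.radians(30) if tl is None else tl)
    return np.concatenate([(proj(c,[p[:3]+R@np.array(b)])[0]-o) for c,b,o in obs])
r=least_squares(res,[.455,-.36,.05,-.6]);print(r.x.round(4),np.degrees(r.x[3]),r.fun.reshape(-1,2).round(2).tolist())
r2=least_squares(lambda p:res(p,p[4]),[*r.x,.5]);print("free tilt",r2.x.round(4),np.degrees(r2.x[4]))
m,e=tri(obs[1][2],obs[5][2]);print("tri right bush",m.round(4),e, "model",(r.x[:3]+Rg(r.x[3],.5236)@[0,-.032,.013]).round(4))
np.save("g.npy",r.x)
E
python3 gf.py
```

```text
[ 0.4639 -0.3586  0.0559 -0.6086] -34.87301087356785 [[-0.16, -0.08], [-0.02, -0.28], [-0.19, -0.14], [0.0, -0.01], [-0.3, -0.07], [0.12, 0.39], [0.48, -0.4], [0.4, 0.01]]
free tilt [ 0.4636 -0.3584  0.0558 -0.608   0.4943] 28.322278795276652
tri right bush [ 0.4396 -0.38    0.0703] 0.001112580735177931 model [ 0.4403 -0.3811  0.0672]
```

```bash
cat >>h.py <<'E'
# refined panel from touches (finger half width 10.5 mm)
C2=W(.0012,-.00075,0)[:2]
def setC(): 
    global C; C=C2
H=.034
def Rtool(Rguide,opt): # opt: tool y along guide +y,-y,+x,-x
    gy={0:[0,1,0],1:[0,-1,0],2:[1,0,0],3:[-1,0,0]}[opt]; y=Rguide@np.array(gy,float); z=-Rguide[:,2]; return np.c_[np.cross(y,z),y,z]
def guideR(yaw,tilt=0.): return (Ro.from_euler("z",yaw)*Ro.from_euler("y",-tilt)).as_matrix()
def tcp(pos,Rg,opt,h=H): return np.array(pos)+Rg[:,2]*h, Ro.from_matrix(Rtool(Rg,opt)).as_rotvec()
E
python3 - <<'E'
import h; from h import *
setC(); g=np.load("g.npy"); Rg=guideR(g[3],np.pi/6); Rp=guideR(TH); pl=h.W(-.01,.04,.04)
print(pl)
for o in range(4):
    out=[]
    for nm,(p,r) in dict(pre=tcp(g[:3],Rg,o,H+.06),grasp=tcp(g[:3],Rg,o),lift=tcp(g[:3]+[0,0,.12],Rg,o),up=tcp(pl+[0,0,.1],Rp,o),place=tcp(pl,Rp,o),up2=tcp(pl+[0,0,.1],guideR(TH+np.pi),o)).items():
        q=inverse_kinematics(p,r); out.append((nm,None if q is None else np.round(q,2).tolist()))
    print(o,*out,sep="\n  ")
E
```

```text
[0.49945323 0.09609852 0.04      ]
0
  ('pre', [-0.86, -0.09, 2.25, 0.27, 0.49, -2.03])
  ('grasp', [-0.84, 0.09, 2.2, 0.33, 0.36, -2.09])
  ('lift', [-0.84, -0.13, 2.14, 0.2, 0.63, -1.93])
  ('up', [0.05, 0.05, 1.95, -0.0, 1.14, -1.7])
  ('place', [0.05, 0.2, 2.0, -0.0, 0.94, -1.7])
  ('up2', [0.05, 0.05, 1.95, 0.0, 1.14, 1.45])
1
  ('pre', [-0.86, -0.09, 2.25, 0.27, 0.49, 1.11])
  ('grasp', [-0.84, 0.09, 2.2, 0.33, 0.36, 1.05])
  ('lift', [-0.84, -0.13, 2.14, 0.2, 0.63, 1.21])
  ('up', [0.05, 0.05, 1.95, 0.0, 1.14, 1.45])
  ('place', [0.05, 0.2, 2.0, 0.0, 0.94, 1.45])
  ('up2', [0.05, 0.05, 1.95, -0.0, 1.14, -1.7])
2
  ('pre', [-0.86, -0.09, 2.25, 0.27, 0.49, -0.46])
  ('grasp', [-0.84, 0.09, 2.2, 0.33, 0.36, -0.52])
  ('lift', [-0.84, -0.13, 2.14, 0.2, 0.63, -0.36])
  ('up', [0.05, 0.05, 1.95, 0.0, 1.14, -0.12])
  ('place', [0.05, 0.2, 2.0, 0.0, 0.94, -0.12])
  ('up2', None)
3
  ('pre', None)
  ('grasp', None)
  ('lift', None)
  ('up', None)
  ('place', None)
  ('up2', [0.05, 0.05, 1.95, 0.0, 1.14, -0.12])
```

```bash
python3 - <<'E'
import h; from h import *
setC(); g=np.load("g.npy"); Rg=guideR(g[3],np.pi/6);o=1
movep(*tcp(g[:3],Rg,o,H+.12)); print(read_state()["clock"])
p,r=tcp(g[:3],Rg,o); servo_line(p,speed=.1,rot=r)
s=read_state();print(s["clock"],s["position"]-p,s["contact_force"])
gripper_close(); s=read_state(); print(s["clock"],s["opening"],s["finger_force"],s["contact_force"])
servo_line(p+[0,0,.05],speed=.08); s=read_state(); print(s["clock"],s["opening"],s["finger_force"],s["contact_force"])
servo_line(p+[0,0,.15],speed=.2); s=read_state(); print(s["clock"],s["opening"],s["finger_force"],s["contact_force"],s["moment"])
E
```

```text
32.775
34.125 [ 0.00017049 -0.00024831  0.00056243] [0.29930401 0.39480962 0.80362694]
34.675 0.3450359750346006 59.85698461532593 [-4.31040125  1.92307565  5.61156038]
35.45 0.3420134872751136 59.39916729927063 [ 0.50450143 -0.19469584 -2.59392059]
36.1 0.3417630641272246 59.47787940502167 [ 0.05403477 -0.07842448 -2.94348561] [ 2.98964225e-01  4.12483338e-01 -1.61590821e-04]
```

```bash
python3 - <<'E'
import h; from h import *
setC(); Rp=guideR(TH);o=1; pl=h.W(-.01,.04,.04)
p,r=tcp(pl,Rp,o)
movep(p+[0,0,.1],r); servo_line(p+[0,0,.012],speed=.1)
wait(.2); f0=read_state()["contact_force"][2]
for k in range(1,22):
    servo_line(p+[0,0,.012-.0008*k],speed=.02); s=read_state(); f=s["contact_force"][2]-f0
    if f>4: break
print(k,f,s["position"]-p,s["clock"],s["moment"],Ro.from_rotvec(s["orientation"]).as_matrix()[:,2])
ungrasp(); q=s["position"]
servo_line(q+[0,0,.1],speed=.2); 
movep([.3,-.35,.3],down(-.5))
for n in("scene","top"): cv2.imwrite(f"pics/{n}3.png",snapshot(n)[:,:,::-1])
print(read_state()["clock"])
a=cv2.imread("pics/scene3.png")[190:260,255:355];b=cv2.imread("pics/top3.png")[175:255,230:330]
R=lambda x:cv2.resize(x,None,fx=4,fy=4,interpolation=cv2.INTER_CUBIC)
cv2.imwrite("pics/f.png",np.hstack([cv2.copyMakeBorder(R(a),0,40,0,0,0),R(b)]))
E
```

```text
15 7.811656017354544 [ 5.34126352e-05 -1.33983483e-05  6.41818456e-04] 42.7417 [0.02012335 0.48360619 0.0688072 ] [-3.09216286e-04 -4.26333654e-05 -9.99999951e-01]
45.9167
```

View pics/f.png

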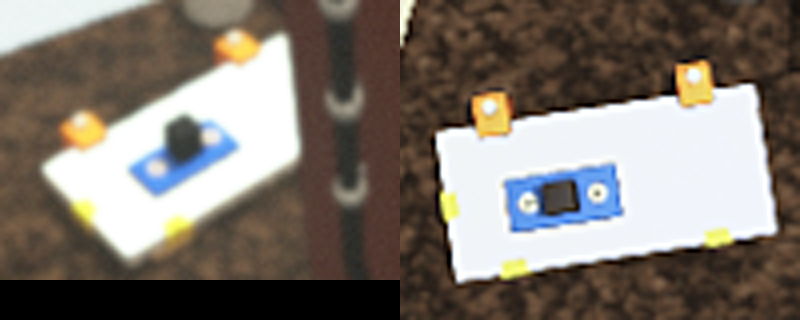

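The guide lies flat on the panel, at (561,197) in the right half of the crop, with its bushes parallel to the near edge. Next I'll measure its position against the panel in the same picture.

```bash
python3 - <<'E'
import h; from h import *
setC()
for n,(x,y,w,hh) in {"top":(225,175,110,80),"scene":(255,190,100,75)}.items():
    im=cv2.imread(f"pics/{n}3.png");im=cv2.resize(im,None,fx=8,fy=8,interpolation=cv2.INTER_CUBIC).astype(int)
    sl=np.zeros(im.shape[:2],bool);sl[y*8:(y+hh)*8,x*8:(x+w)*8]=1
    def rect(m,z):
        c=max(cv2.findContours((m&sl).astype(np.uint8),0,2)[0],key=cv2.contourArea)[:,0]
        return cv2.minAreaRect(atz(n,(c+.5)/8-.5,z)[:,:2].astype(np.float32))
    A=rect(im.min(2)>150,.04);B=rect((im[:,:,0]-im[:,:,2]>70),.05)
    u=lambda v:Ro.from_euler("z",-TH).as_matrix()[:2,:2]@(np.array(v)-h.C)
    print(n,A,B,"guide in touched frame",u(B[0]),"rel vision panel",u(np.array(B[0])-A[0]+h.C))
E
```

```text
top ((0.514872670173645, 0.05896584689617157), (0.14296317100524902, 0.3026029169559479), 10.079832077026367) ((0.49881070852279663, 0.09689344465732574), (0.04903994873166084, 0.103215292096138), 10.083296775817871) guide in touched frame [-0.01049316  0.04089528] rel vision panel [-0.00916181  0.04015657]
scene ((0.515610933303833, 0.06169179826974869), (0.15219800174236298, 0.30371227860450745), 10.020039558410645) ((0.49732136726379395, 0.09876866638660431), (0.047670602798461914, 0.10115232318639755), 10.016512870788574) guide in touched frame [-0.01163057  0.04300262] rel vision panel [-0.01150409  0.03970968]
```

Both cameras put the guide at x ≈ -10 and y ≈ 40 mm in the panel frame, within about 1.5 mm and parallel, so I'm handing it in.

```bash
python3 -c "
from workcell import *
print(sign_off(), read_state()['clock'])"
```

```text
the job is handed in; nothing more can be done
the job is handed in; nothing more can be done
```

I touched the three pads in order (pad contact readings up to 5.2 N), set the guide flat on the drawer front within about 1.5 mm of target and parallel to the near edge by camera, and handed the job in at about 46 s; no verdict came back.

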